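# Build a kiln-shelf tier on the base of a top-hat test kiln

## Robot

A 6-joint arm with a two-finger parallel gripper is mounted at the origin on a cart in front of the work surface, level with it; the furniture and walls round the work are solid. World frame = base frame: x ahead of the robot, y to its left, z up, the work surface at z = 0. Lengths are in m, angles in rad, forces in N, time in s.
With the tool pointing down it reaches from about 0.35 to 0.775 m from the base axis. Payload 5.5 kg.
Tool frame: the origin (TCP) lies where the fingers leave the gripper's body, on its centre line; the fingertips stand env.tip_reach ahead of it and the grasp point (between the pads) lies 54 mm ahead of it (env.tip_reach is the distance from the TCP to the fingertips, in m); z points along the fingers, y is the line along which they close (so a half turn about z gives the same grasp; the last joint's range is limited). The gripper opens to 85 mm and grips with 20 to 120 N. Pads are 22 mm wide; open, the fingers measure 114 mm over their backs; the gripper's body (76 mm by 85 mm) begins 54 mm behind the grasp point. The pads swing forward as they close: fully open they stand 13 mm farther back than shut.
Start: joints at [1.06, 0.313, 0.046, 1.304, 0, 1.431], TCP at [0.208, 0.536, 0.304] pointing down, gripper open.
Joint ranges: [-2.76, 2.76], [-0.86, 1.69], [-1.03, 1.26], [-2.2, 2.34], [-1.47, 1.5], [-3.14, 3.14]. Speed limits (rad/s): [2.57, 2.57, 3.14, 3.14, 3.14, 3.14].

## Interface

Orientations are given as a unit quaternion [w, x, y, z].
In Python, from workcell import status, optics, hand_in, env gives the robot as it stands.
- The arm moves only by the shell command python3 -m handwheel 'ROWS' [FORCE]. ROWS is a JSON object whose one key "deltas" holds a list of rows, each a list of 5 numbers: the opening, from -1 (shut) to 1 (fully open), then the shift along the tool's x, y, z in units of 40 mm (1.0 is 40 mm), then the turn about the tool's z in units of 10 degrees (1.0 is 10 degrees). In form: {"deltas": [[jaw, x, y, z, roll], ...]}. A call has 1 to 20 rows; each row shifts and turns the commanded pose from where the row before left it, along the tool's axes as they then stand; what a row does not reach is not made up. A row lasts 1/8 s, in which the tool goes at most 62.5 mm and 10.7 degrees, less where a joint would pass 70% of its speed; a pose out of reach is approached as far as the arm can. A call is refused whole if a number of a shift passes 1 or a number of a turn 1, either way. A call with a gripper value outside its range is refused whole. The fingers move at their own pace and stop on an object; FORCE is the grip in N (left out, the last holds). Time passes only in rows, so rows that do not move let the fingers close. It gives the time, the measured TCP pose, the force, the opening and the grip force at its end, in the units of the state.
- status.get_state(): the state, without advancing time (a new reading comes with each control period).
- optics.read_camera(name): name is "scene" or "top" or "wrist"; returns a dict with "frame" (384x512x3 uint8, red, green, blue), "depth" (384x512 float32, m along the optical axis (not along the pixel's ray), 0 where there is no reading), "vfov" (degrees; the focal length in pixels is half the picture's height over the tangent of half this angle, whatever the lens; pixels are square), "cx", "cy" (the principal point, pixels), "origin" and "attitude" of the camera in the world. Camera axes: x right, y down, z forward; pixel columns grow to the right and rows downward; lengths in m; the calibration is good to about 2 mm. The wrist camera is an equidistant fisheye: a pixel r from the principal point sees the ray r / f radians off the axis. A picture is of the moment at which its call begins.
- hand_in(): hands the job in; it is judged then, once.
The state is a dict: "clock": time; "joint_pos": joint angles; "qvel": joint speeds; "tau": joint torques, N m; "tcp_pos": TCP position; "orientation": TCP orientation; "wrist_force": force on the tool from outside, world axes, zero at the start; "ft_torque": the same for the moment, N m; "finger_gap": finger opening in m; "grip_force": force on a finger pad.
Only numpy, scipy, OpenCV 4.12 (cv2) and the standard library are available. Lean on these libraries where they do the work, as an engineer would, in place of code of your own. Each camera call takes 0.05 s, during which the arm holds its last target. There are 200 camera calls.

## Task

Load the base of the little top-hat test kiln: stand the three tall props in the three pockets of its brick floor, then lay the notched kiln shelf level on top of them, centred over the base and square with it, its two notches to left and right so that the hat will clear it. Last, stand the cone pack upright on the shelf at the middle of its front edge (the side towards the robot), the row of cones along that edge and the bar just inside it, above the front prop. Lower the shelf gently, never let the cone pack tip over, and leave the two short props where they are.

Things in the scene. Friction and masses are not known exactly. Their poses are not given: they have to be found in the camera images.
- kiln_base: fixed base of a test kiln: grey steel pan 190 (x) x 170 (y) mm with a raised pale brick floor 150 x 130, top at z = 42 mm. Origin: centre of the underside, on the worktop; x to the back, away from the robot (yaw within 0.25 rad), y left. Three round pockets in the floor, 38 mm across, bottoms at z = 37 mm; centres (x, y): back (46, 34) and (46, -34), front (-46, 0). Metal plate on its front.
- tall_prop_1: one of three alike tall props: round buff kiln prop, 26 mm diameter, 75 mm tall, upright on the worktop, small bore in its top. Origin: centre of its underside, z up along it. Stands mid-worktop among the others.
- tall_prop_2: one of three alike tall props: round buff kiln prop, 26 mm diameter, 75 mm tall, upright on the worktop, small bore in its top. Origin: centre of its underside, z up along it. Stands mid-worktop among the others.
- tall_prop_3: one of three alike tall props: round buff kiln prop, 26 mm diameter, 75 mm tall, upright on the worktop, small bore in its top. Origin: centre of its underside, z up along it. Stands mid-worktop among the others.
- short_prop_1: one of two short props, not needed: round buff kiln prop, 26 mm diameter, 50 mm tall, upright on the worktop, small bore in its top. Origin: centre of its underside, z up along it.
- short_prop_2: one of two short props, not needed: round buff kiln prop, 26 mm diameter, 50 mm tall, upright on the worktop, small bore in its top. Origin: centre of its underside, z up along it.
- kiln_shelf: kiln shelf: buff, white-coated flat slab 130 (x) x 110 (y) x 14 mm thick, H-shaped: a notch 44 mm long, 25 deep in the middle of each long side (y = +-55) leaves a waist 60 mm wide in y at its centre, to grip across. 0.34 kg, balanced. Lies flat on the worktop before the drawer chest, x roughly to the robot's left. Origin: centre of the underside; a half turn makes no difference.
- cone_pack: cone pack: pale clay bar 66 (y) x 24 (x) x 14 mm high with three slim cones in a row along y, leaning slightly along it, tops 62 mm up, inside the bar's width, so the bar can be gripped from above across x. Stands on the worktop among the props. Origin: centre of its underside, z up.
Mind the look-alikes: they are no part of the job. What is shaped like the tall_prop_2 but blue is not meant. Leave any orange look-alike of the tall_prop_1 alone.

How it is judged:
On the way, in this order (a step that is already met when the one before it is completed fails the run):
1. the three tall props stand upright in the three pockets (((x of tall_prop_1 in the frame of kiln_base between 0.037 and 0.055 m and y of tall_prop_1 in the frame of kiln_base between 0.025 and 0.043 m) or (x of tall_prop_1 in the frame of kiln_base between 0.037 and 0.055 m and y of tall_prop_1 in the frame of kiln_base between -0.043 and -0.025 m) or (x of tall_prop_1 in the frame of kiln_base between -0.055 and -0.037 m and y of tall_prop_1 in the frame of kiln_base between -0.009 and 0.009 m)) and z of tall_prop_1 in the frame of kiln_base between 0.0345 and 0.0395 m and angle between each of tall_prop_1, tall_prop_2, tall_prop_3's own z axis and vertical below 0.05 rad and ((x of tall_prop_2 in the frame of kiln_base between 0.037 and 0.055 m and y of tall_prop_2 in the frame of kiln_base between 0.025 and 0.043 m) or (x of tall_prop_2 in the frame of kiln_base between 0.037 and 0.055 m and y of tall_prop_2 in the frame of kiln_base between -0.043 and -0.025 m) or (x of tall_prop_2 in the frame of kiln_base between -0.055 and -0.037 m and y of tall_prop_2 in the frame of kiln_base between -0.009 and 0.009 m)) and z of tall_prop_2 in the frame of kiln_base between 0.0345 and 0.0395 m and ((x of tall_prop_3 in the frame of kiln_base between 0.037 and 0.055 m and y of tall_prop_3 in the frame of kiln_base between 0.025 and 0.043 m) or (x of tall_prop_3 in the frame of kiln_base between 0.037 and 0.055 m and y of tall_prop_3 in the frame of kiln_base between -0.043 and -0.025 m) or (x of tall_prop_3 in the frame of kiln_base between -0.055 and -0.037 m and y of tall_prop_3 in the frame of kiln_base between -0.009 and 0.009 m)) and z of tall_prop_3 in the frame of kiln_base between 0.0345 and 0.0395 m), for 0.2 s.
2. the kiln shelf lies level on the three props, centred over the base (all of step 1 and x of kiln_shelf in the frame of kiln_base between -0.012 and 0.012 m and y of kiln_shelf in the frame of kiln_base between -0.012 and 0.012 m and z of kiln_shelf in the frame of kiln_base between 0.109 and 0.115 m and angle between kiln_shelf's own z axis and vertical below 0.03 rad and angle between the x axis of kiln_shelf and the x axis of kiln_base, either way round below 0.15 rad), for 0.2 s.
At the end, for the whole second after the job is handed in: Tall props upright, one at the bottom of each pocket; shelf level on them, within 12 mm of the base centre in x and y, square within 0.15 rad; cone pack upright on it within 13 mm (y: 15) of above the front pocket, row along y within 0.25 rad; short props moved under 30 mm; all released, at rest (all of step 2 and x of cone_pack in the frame of kiln_base between -0.059 and -0.033 m and y of cone_pack in the frame of kiln_base between -0.015 and 0.015 m and z of cone_pack in the frame of kiln_base between 0.123 and 0.129 m and angle between cone_pack's own z axis and vertical below 0.06 rad and angle between the y axis of cone_pack and the y axis of kiln_base, either way round below 0.25 rad and distance of each of short_prop_1, short_prop_2 from where it was at the start of the episode below 0.03 m and linear speed of each of tall_prop_1, tall_prop_2, tall_prop_3, kiln_shelf, cone_pack below 0.02 m/s and angular speed of each of tall_prop_1, tall_prop_2, tall_prop_3, kiln_shelf, cone_pack below 0.2 rad/s); the robot touches nothing.
It fails at once if the cone pack is tipped over (angle between cone_pack's own z axis and vertical above 0.6 rad).
It fails at once if the kiln shelf is dropped or forced on a prop (over 45 N) (contact force between kiln_shelf and tall_prop_1 above 45 N or contact force between kiln_shelf and tall_prop_2 above 45 N or contact force between kiln_shelf and tall_prop_3 above 45 N).
It also fails if it takes over 136 s, if anything falls off the work surface, if the arm or the gripper's body presses on something with over 40 N, if the wrist force passes 120 N, or if a joint passes its speed limit or range.

## Working session

There is one attempt and no reset: what is moved stays moved. The work goes in short steps, Python scripts to look and compute and a shell command to move; the robot and the scene stay as the last step left them, time stands still between calls to the robot, and variables do not carry over. Pictures are saved under pics/ and viewed, at most 14 in all, crops included, and the job is handed in when it is done.

```bash
ls; mkdir -p pics; cat > h.py <<'E'
import numpy as np, cv2
from scipy.spatial.transform import Rotation as R
from workcell import status, optics, env
def rot(q): return R.from_quat([q[1],q[2],q[3],q[0]]).as_matrix()
def cam(n):
    c=optics.read_camera(n); np.savez(f'/tmp/{n}.npz',**{k:c[k] for k in c}); return c
def world(c):
    d=c['depth'];H,W=d.shape;f=H/2/np.tan(np.radians(c['vfov'])/2)
    v,u=np.mgrid[:H,:W];P=np.stack([(u-c['cx'])/f*d,(v-c['cy'])/f*d,d],-1)
    A=np.array(c['attitude']);A=rot(A) if A.size==4 else A
    return P@A.T+np.array(c['origin'])
E
python3 - <<'E'
from h import *
s=status.get_state();print(s, env.tip_reach)
for n in('scene','top'):
    c=cam(n);print(n,c['vfov'],c['cx'],c['cy'],c['origin'],c['attitude'])
    cv2.imwrite(f'pics/{n}0.png',cv2.resize(c['frame'][:,:,::-1],(800,600)))
E
```

```text
pics
{'clock': 0.0, 'joint_pos': array([1.06039831e+00, 3.13997605e-01, 4.49677945e-02, 1.30359711e+00,
       1.41600282e-05, 1.43116874e+00]), 'qvel': array([ 5.98666820e-04,  1.41539338e-03,  1.94026607e-03,  9.12719086e-04,
       -8.21809033e-04,  4.90593975e-05]), 'tau': array([ 6.60348951e-05, -4.80626321e+01,  2.98532993e+01,  1.95262913e-02,
       -2.96486462e-05, -5.70678907e-06]), 'tcp_pos': array([0.20817352, 0.53558217, 0.30300577]), 'orientation': array([-2.98983171e-04,  1.84325091e-01,  9.82864906e-01, -8.65118341e-04]), 'wrist_force': array([ 0.3729134 ,  0.13370461, -0.37258537]), 'ft_torque': array([0.03198038, 0.04748912, 0.01179133]), 'grip_force': 0.0, 'finger_gap': 0.08534567621965856} 0.0726
scene 49.435302984205585 256.3684553036187 196.78603926910836 [-0.09412622 -0.28239474  0.84240429] [-0.2947291   0.79547611 -0.4979219   0.18007303]
top 47.410054819592204 253.13183364517602 191.76657410141948 [0.40345211 0.03546956 1.07942312] [ 0.02749046 -0.70152186  0.71116427 -0.03683386]
```

View pics/top0.png

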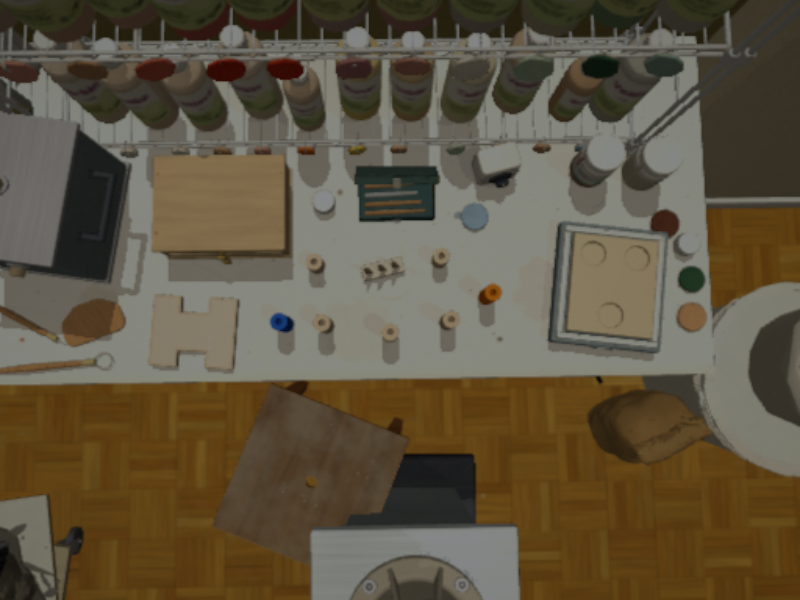

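View pics/scene0.png

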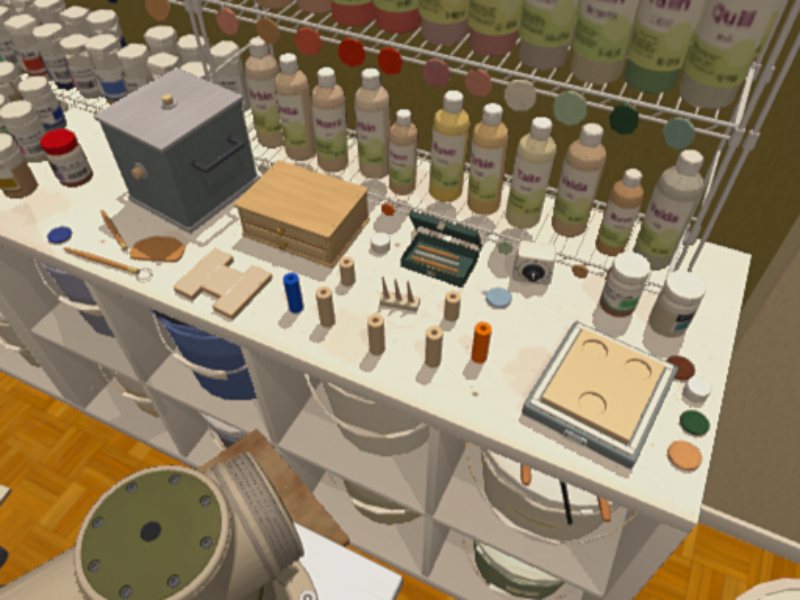

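The top view (800x600) shows the tall props at (323,323), (390,332) and (449,319). The short props are at (315,262) and (440,257), and the cone pack is at (383,270). The shelf is centred at about (194,332) and the base at (610,288). The blue (281,322) and orange (490,293) props are decoys. The scene view agrees: the front three are tall and the back two short.

```bash
cat >> h.py <<'E'
def load(n): return dict(np.load(f'/tmp/{n}.npz'))
def topof(P,xy,r=.03):
    p=P.reshape(-1,3);m=np.hypot(*(p[:,:2]-xy).T)<r;p=p[m];p=p[p[:,2]>.015]
    zt=np.percentile(p[:,2],90) ;t=p[abs(p[:,2]-zt)<.005]
    return zt,t
E
python3 - <<'E'
from h import *
T=load('top');S=load('scene');PT=world(T);PS=world(S)
def at(u,v): return PT[int(v*.64),int(u*.64)]
for n,u,v in [('t1',323,323),('t2',390,332),('t3',449,319),('s1',315,262),('s2',440,257),('blue',281,322),('or',490,293)]:
    xy=at(u,v+4)[:2]; o=[]
    for P in(PT,PS):
        c=xy
        for _ in range(3):
            z,t=topof(P,c); (cx,cy),r=cv2.minEnclosingCircle(t[:,:2].astype(np.float32)); c=np.array([(t[:,0].min()+t[:,0].max())/2,(t[:,1].min()+t[:,1].max())/2])
        o.append((c.round(4),round(float(z),4),round(r,4),len(t)))
    print(n,*o)
def rect(P,lo,hi,zl,zh,name):
    p=P.reshape(-1,3);m=np.all((p[:,:2]>lo)&(p[:,:2]<hi),1)&(p[:,2]>zl)&(p[:,2]<zh);p=p[m]
    (c,s,a)=cv2.minAreaRect(p[:,:2].astype(np.float32)); print(name,len(p),np.round(c,4),np.round(s,4),a,np.median(p[:,2]).round(4))
for P in(PT,PS):
    a=at(194,332);rect(P,a[:2]-.1,a[:2]+.1,.008,.022,'shelf')
    a=at(610,288);rect(P,a[:2]-.13,a[:2]+.13,.038,.046,'floor');rect(P,a[:2]-.13,a[:2]+.13,.015,.036,'pan');
    a=at(383,277);rect(P,a[:2]-.042,a[:2]+.042,.009,.019,'pack')
    for u,v in[(593,253),(637,258),(611,315)]: # pockets: points below floor
        q=at(u,v);p=P.reshape(-1,3);m=(np.hypot(*(p[:,:2]-q[:2]).T)<.025)&(p[:,2]<.0395);t=p[m];print('pocket',q.round(4),len(t),((t.min(0)+t.max(0))/2).round(4),np.median(t[:,2]),np.ptp(t,0))
E
```

```text
t1 (array([0.4636, 0.1302]), 0.078, 0.0128, 81) (array([0.4655, 0.1333]), 0.0772, 0.0155, 68)
t2 (array([0.4484, 0.0294]), 0.0784, 0.0128, 80) (array([0.4516, 0.0331]), 0.077, 0.0134, 75)
t3 (array([ 0.4656, -0.0606]), 0.0782, 0.0127, 79) (array([ 0.4683, -0.0565]), 0.0772, 0.0134, 78)
s1 (array([0.5577, 0.1439]), 0.0531, 0.0126, 74) (array([0.5607, 0.1471]), 0.0527, 0.0135, 58)
s2 (array([ 0.5648, -0.0495]), 0.0535, 0.0127, 69) (array([ 0.567 , -0.0468]), 0.0523, 0.0137, 68)
blue (array([0.4667, 0.1933]), 0.0783, 0.0129, 76) (array([0.4694, 0.1984]), 0.0768, 0.0149, 69)
or (array([ 0.5064, -0.1228]), 0.0779, 0.0128, 78) (array([ 0.507 , -0.1198]), 0.0775, 0.0134, 75)
shelf 2086 [0.455  0.3178] [0.1675 0.1099] 86.2239990234375 0.0151
floor 3003 [ 0.5169 -0.3108] [0.1547 0.1718] 82.68489074707031 0.0429
pan 1876 [ 0.5151 -0.3281] [0.2034 0.1942] 83.05191040039062 0.0321
pack 211 [0.5511 0.0403] [0.0245 0.0656] 13.046059608459473 0.0148
pocket [ 0.5694 -0.2847  0.0361] 124 [ 0.568  -0.2866  0.0364] 0.037872701972066825 [0.03696016 0.03894486 0.00611716]
pocket [ 0.5588 -0.3525  0.0357] 148 [ 0.5597 -0.3533  0.0367] 0.03765635774264575 [0.03673674 0.0367252  0.00553307]
pocket [ 0.4717 -0.3081  0.0409] 123 [ 0.4695 -0.3111  0.0366] 0.037689284884451 [0.03868309 0.0430232  0.00582902]
shelf 1335 [0.4594 0.3386] [0.1336 0.1124] 86.36785888671875 0.0161
floor 2939 [ 0.5197 -0.3091] [0.1519 0.168 ] 83.32820892333984 0.043
pan 1960 [ 0.5165 -0.3261] [0.2056 0.1954] 83.03284454345703 0.0316
pack 167 [0.5533 0.0437] [0.0277 0.0664] 15.814641952514648 0.015
pocket [ 0.5694 -0.2847  0.0361] 106 [ 0.5695 -0.2837  0.0376] 0.03804320746566797 [0.03860472 0.04281906 0.00375121]
pocket [ 0.5588 -0.3525  0.0357] 119 [ 0.5648 -0.3483  0.037 ] 0.038156825130337246 [0.03762092 0.03676846 0.00504123]
pocket [ 0.4717 -0.3081  0.0409] 148 [ 0.4767 -0.3036  0.037 ] 0.037803362697916565 [0.03549715 0.03585718 0.00493046]
```

```bash
cat >> h.py <<'E'
def st():
    s=status.get_state();M=rot(s['orientation']);yaw=np.degrees(np.arctan2(M[1,1],M[0,1]))
    print('t',round(s['clock'],2),'tcp',s['tcp_pos'].round(4),'yaw',yaw.round(2),'zdown',M[2,2].round(4),'gap',round(s['finger_gap'],4),'F',s['wrist_force'].round(1),'j',s['joint_pos'].round(2));return s,M,yaw
def go(x,y,z,yaw=None):
    "units to go; shift in current tool axes, and after the roll"
    s,M,w=st();d=np.array([x,y,z])-s['tcp_pos'];r=0 if yaw is None else -(yaw-w)/10
    M2=M@R.from_euler('z',r*10,degrees=True).as_matrix()
    print('target',np.round([x,y,z],4),'shift',(M.T@d/.04).round(2),'roll',round(r,2),'shift after roll',(M2.T@d/.04).round(2))
YB=-7.0;BC=np.array([.5193,-.3127])
def base(x,y): a=np.radians(YB);return BC+np.array([np.cos(a)*x-np.sin(a)*y,np.sin(a)*x+np.cos(a)*y])
E
python3 -m handwheel '{"deltas": [[1,0,0,0,1],[1,0,0,0,1],[1,0,0,0,1],[1,0,0,0,1],[1,0,0,0,1],[1,0,0,0,1],[1,0,0,0,1],[1,0,0,0,0.58],[1,0,0,0,0]]}' 50
python3 -c "
from h import *
go(.4646,.1318,.2,-7)"
```

```text
clock: 1.23
tcp_pos: [0.2083, 0.5358, 0.3035]
orientation: [0.0, 0.749, 0.663, -0.0]
wrist_force: [0.4, 0.8, -0.7]
finger_gap: 0.085
grip_force: 0.0
t 1.23 tcp [0.2083 0.5358 0.3035] yaw -6.98 zdown -1.0 gap 0.085 F [ 0.4  0.8 -0.7] j [ 1.06  0.31  0.05  1.3  -0.    2.75]
target [0.4646 0.1318 0.2   ] shift [-9.24  7.59  2.59] roll 0.0 shift after roll [-9.24  7.59  2.59]
```

```bash
python3 -m handwheel '{"deltas": [[1,-0.924,0.759,0.259,0],[1,-0.924,0.759,0.259,0],[1,-0.924,0.759,0.259,0],[1,-0.924,0.759,0.259,0],[1,-0.924,0.759,0.259,0],[1,-0.924,0.759,0.259,0],[1,-0.924,0.759,0.259,0],[1,-0.924,0.759,0.259,0],[1,-0.924,0.759,0.259,0],[1,-0.924,0.759,0.259,0],[1,0,0,0,0],[1,0,0,0,0]]}'
python3 -c "
from h import *
go(.4646,.1318,.104,-7)
c=cam('wrist');print(c['vfov'],c['cx'],c['cy'],c['origin'],c['attitude'])
cv2.imwrite('pics/w1.png',c['frame'][:,:,::-1])"
```

```text
clock: 2.72
tcp_pos: [0.4639, 0.1319, 0.2001]
orientation: [-0.001, 0.749, 0.662, -0.0]
wrist_force: [-0.5, 0.2, -0.1]
finger_gap: 0.0855
grip_force: 0.0
t 2.73 tcp [0.4639 0.1319 0.2001] yaw -7.02 zdown -1.0 gap 0.0855 F [-0.5  0.2 -0.1] j [ 0.11  0.2  -0.37  1.    0.    1.8 ]
target [0.4646 0.1318 0.104 ] shift [-0.    0.02  2.4 ] roll -0.0 shift after roll [-0.    0.02  2.4 ]
65.70646984690485 258.7103532922669 189.86155947253417 [0.4737691  0.20904186 0.26963599] [ 0.15192137  0.98650893 -0.06017223 -0.00996667]
```

View pics/w1.png

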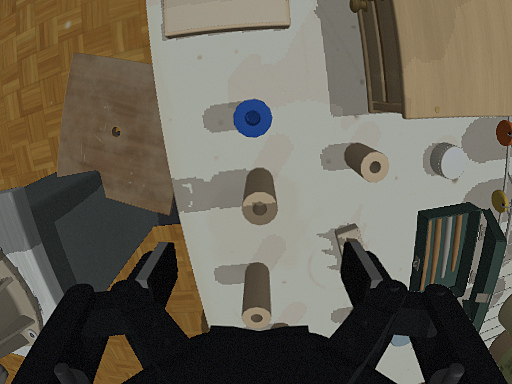

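The wrist view shows the t1 top at (260,208), t2 at (257,318), blue at (253,118) and s1 at (374,166). I'll locate the tops through the fisheye model.

```bash
cat >> h.py <<'E'
def wworld(c):
    d=c['depth'];H,W=d.shape;f=H/2/np.tan(np.radians(c['vfov'])/2)
    v,u=np.mgrid[:H,:W].astype(float);x=u-c['cx'];y=v-c['cy'];r=np.hypot(x,y)+1e-9;k=np.tan(r/f)/r
    P=np.stack([x*k*d,y*k*d,d],-1);A=np.array(c['attitude']);A=rot(A) if A.size==4 else A
    return P@A.T+np.array(c['origin'])
def cen(P,xy,r=.03):
    c=np.array(xy,float)
    for _ in range(3):
        z,t=topof(P,c,r);c=np.array([(t[:,0].min()+t[:,0].max())/2,(t[:,1].min()+t[:,1].max())/2])
    return c.round(4),round(float(z),4),np.ptp(t[:,:2],0).round(4)
E
python3 -c "
from h import *
P=wworld(load('wrist'))
for u,v in [(260,214),(257,324),(253,125),(374,172)]: print(cen(P,P[v,u,:2]))
p=P.reshape(-1,3);q=p[(p[:,0]>.4)&(p[:,0]<.6)&(p[:,1]>0)&(p[:,1]<.2)&(abs(p[:,2])<.01)];print(len(q),np.median(q[:,2]))
"
```

```text
(array([0.4655, 0.1474]), 0.2266, array([0.059 , 0.0174]))
(array([0.4496, 0.0341]), 0.0746, array([0.0252, 0.0257]))
(array([0.4738, 0.209 ]), 0.2696, array([0., 0.]))
(array([0.5155, 0.1341]), 0.2272, array([0.0405, 0.0133]))
29519 -0.0005539809232049664
```

```bash
sed -i 's/p=p\[p\[:,2\]>.015\]/p=p[(p[:,2]>.015)\&(p[:,2]<.1)]/' h.py
python3 -c "
from h import *
P=wworld(load('wrist'))
for c in [(.465,.132),(.45,.032),(.468,.196),(.559,.145)]: print(cen(P,c))
"
```

```text
(array([0.4645, 0.1346]), 0.0749, array([0.0256, 0.026 ]))
(array([0.4496, 0.0341]), 0.0746, array([0.0252, 0.0257]))
(array([0.4681, 0.1972]), 0.0752, array([0.0253, 0.0254]))
(array([0.5591, 0.1478]), 0.05, array([0.0257, 0.0258]))
```

```bash
python3 -m handwheel '{"deltas": [[1,0.07,0.01,0.6,0],[1,0,0,0.8,0],[1,0,0,0.6,0],[1,0,0,0.4,0],[1,0,0,0,0],[-1,0,0,0,0],[-1,0,0,0,0],[-1,0,0,0,0],[-1,0,0,0,0],[-1,0,0,0,0],[-1,0,0,0,0],[-1,0,0,-0.5,0],[-1,0,0,-1,0],[-1,0,0,-1,0],[-1,0,0,0,0]]}' 50
python3 -c "
from h import *
go(*base(46,34)*[1,1] if 0 else base(.046,.034),.25,-7)
"
```

```text
clock: 4.65
tcp_pos: [0.467, 0.1348, 0.2072]
orientation: [0.002, 0.749, 0.662, 0.003]
wrist_force: [0.1, 0.2, -1.2]
finger_gap: 0.0239
grip_force: 49.1
t 4.65 tcp [0.467  0.1348 0.2072] yaw -7.05 zdown -1.0 gap 0.0239 F [ 0.1  0.2 -1.2] j [ 0.12  0.19 -0.36  1.01  0.    1.81]
target [ 0.5691 -0.2846  0.25  ] shift [-10.09   3.83  -1.06] roll -0.01 shift after roll [-10.09   3.82  -1.06]
```

```bash
python3 -m handwheel '{"deltas": [[-1,-0.9,0.34,-0.25,0],[-1,-0.9,0.34,-0.25,0],[-1,-0.9,0.34,-0.25,0],[-1,-0.9,0.34,-0.25,0],[-1,-0.9,0.34,0,0],[-1,-0.9,0.34,0,0],[-1,-0.9,0.34,0,0],[-1,-0.9,0.34,0,0],[-1,-0.9,0.34,0,0],[-1,-0.9,0.34,0,0],[-1,-0.5,0.2,0,0],[-1,0,0,0,0],[-1,0,0,0,0]]}'
python3 -c "
from h import *
st()
c=cam('wrist')
cv2.imwrite('pics/w2.png',c['frame'][:,:,::-1])
P=wworld(c).reshape(-1,3);P=P[np.all(abs(P[:,:2]-BC)<.14,1)]
def rect(a,b):
    p=P[(P[:,2]>a)&(P[:,2]<b)];r=cv2.minAreaRect(p[:,:2].astype(np.float32));print(len(p),np.round(r[0],4),np.round(r[1],4),r[2],np.median(p[:,2]))
rect(.0405,.044)
for q in [(.046,.034),(.046,-.034),(-.046,0)]:
    b=base(*q);t=P[(np.hypot(*(P[:,:2]-b).T)<.026)&(P[:,2]<.0395)&(P[:,2]>.03)]
    if len(t): print('pocket',b.round(4),len(t),((t.min(0)+t.max(0))/2).round(4),np.median(t[:,2]),np.ptp(t,0).round(4))
"
```

```text
clock: 6.28
tcp_pos: [0.5608, -0.2594, 0.243]
orientation: [-0.001, 0.749, 0.662, -0.0]
wrist_force: [0.0, 1.8, -1.1]
finger_gap: 0.024
grip_force: 49.1
t 6.28 tcp [ 0.5608 -0.2594  0.243 ] yaw -7.04 zdown -1.0 gap 0.024 F [ 0.   1.8 -1.1] j [-0.56  0.42  0.05  1.21  0.    1.13]
7743 [ 0.5182 -0.3054] [0.1245 0.1505] 83.23209381103516 0.041495812487442385
pocket [ 0.5691 -0.2846] 869 [ 0.5673 -0.28    0.037 ] 0.03634592765415834 [0.0379 0.0367 0.0051]
pocket [ 0.4736 -0.3071] 862 [ 0.4714 -0.3044  0.0367] 0.036483806382673206 [0.0373 0.0364 0.0054]
```

View pics/w2.png

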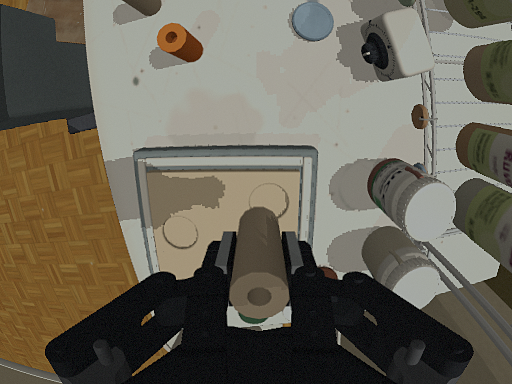

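The view shows the held prop at (258,250), the front pocket at (180,231) and the back-left pocket at (268,201). Both pocket centres agree with the given geometry to about 1 mm.

```bash
sed -i 's/^YB=.*/YB=-6.7;BC=np.array([.5174,-.3091])/' h.py
python3 -c "
from h import *
go(*base(.046,.034),.1418,-6.7)
"
```

```text
t 6.33 tcp [ 0.5609 -0.2591  0.2435] yaw -7.01 zdown -1.0 gap 0.0241 F [-0.3  0.3  0.3] j [-0.56  0.42  0.05  1.21  0.    1.13]
target [ 0.5671 -0.2807  0.1418] shift [-0.52  0.22  2.54] roll -0.03 shift after roll [-0.52  0.22  2.54]
```

```bash
python3 -m handwheel '{"deltas": [[-1,-0.52,0.22,0,0],[-1,0,0,0.8,0],[-1,0,0,0.8,0],[-1,0,0,0.5,0],[-1,0,0,0.3,0],[-1,0,0,0.14,0],[-1,0,0,0,0],[-1,0,0,0,0]]}'
python3 -c "
from h import *
go(*base(.046,.034),.1418,-6.7)
"
```

```text
clock: 7.32
tcp_pos: [0.5681, -0.2821, 0.1437]
orientation: [0.001, 0.749, 0.662, 0.0]
wrist_force: [0.5, -0.4, -0.2]
finger_gap: 0.0238
grip_force: 49.2
t 7.33 tcp [ 0.5681 -0.2821  0.1437] yaw -7.04 zdown -1.0 gap 0.0238 F [ 0.5 -0.4 -0.2] j [-0.59  0.51 -0.06  1.    0.    1.11]
target [ 0.5671 -0.2807  0.1418] shift [ 0.03 -0.03  0.05] roll -0.03 shift after roll [ 0.03 -0.03  0.05]
```

```bash
python3 -m handwheel '{"deltas": [[-1,0,0,0.05,0],[-1,0,0,0,0],[0.2,0,0,0,0],[0.2,0,0,0,0],[0.2,0,0,0,0],[0.2,0,0,0,0],[0.2,0,0,-0.5,0],[0.2,0,0,-1,0],[0.2,0,0,-1,0],[0.2,0,0,0,0]]}'
python3 -c "
from h import *
go(.4496,.0341,.22,-7)
c=cam('wrist')
P=wworld(c);P[(P[...,2]>.125)]=0
p=P.reshape(-1,3);b=base(.046,.034);m=(np.hypot(*(p[:,:2]-b).T)<.03)&(p[:,2]>.1);t=p[m];print('placed top',len(t),((t.min(0)+t.max(0))/2).round(4),np.median(t[:,2]),np.ptp(t,0),'want',b)
"
```

```text
clock: 8.57
tcp_pos: [0.5692, -0.2829, 0.2448]
orientation: [0.004, 0.749, 0.662, 0.001]
wrist_force: [0.9, -0.9, 0.8]
finger_gap: 0.0513
grip_force: 0.0
t 8.57 tcp [ 0.5692 -0.2829  0.2448] yaw -7.04 zdown -1.0 gap 0.0513 F [ 0.9 -0.9  0.8] j [-0.59  0.45  0.1   1.21  0.    1.11]
target [0.4496 0.0341 0.22  ] shift [ 7.5  -3.94  0.57] roll -0.0 shift after roll [ 7.5  -3.94  0.57]
placed top 945 [ 0.5681 -0.2827  0.1067] 0.11112857487812869 [0.0250432  0.02568612 0.01347223] want [ 0.56705265 -0.28069905]
```

```bash
python3 -m handwheel '{"deltas": [[0.5,0.85,-0.44,0,0],[0.5,0.85,-0.44,0,0],[0.5,0.85,-0.44,0,0],[0.5,0.85,-0.44,0.1,0],[0.5,0.85,-0.44,0.1,0],[0.5,0.85,-0.44,0.1,0],[0.5,0.85,-0.44,0.1,0],[0.5,0.85,-0.44,0.17,0],[0.5,0.7,-0.42,0,0],[0.5,0,0,0,0],[0.5,0,0,0,0],[0.5,0,0,0,0]]}'
python3 -c "
from h import *
go(.4496,.0341,.104,-7)
c=cam('wrist');P=wworld(c);print(cen(P,(.4496,.0341)))
"
```

```text
clock: 10.12
tcp_pos: [0.4483, 0.0345, 0.2176]
orientation: [-0.0, 0.75, 0.662, -0.0]
wrist_force: [-0.1, -0.0, 0.1]
finger_gap: 0.064
grip_force: 0.0
t 10.12 tcp [0.4483 0.0345 0.2176] yaw -7.11 zdown -1.0 gap 0.064 F [-0.1 -0.   0.1] j [-0.1   0.12 -0.42  1.03 -0.    1.59]
target [0.4496 0.0341 0.104 ] shift [-0.01  0.03  2.84] roll -0.01 shift after roll [-0.01  0.03  2.84]
(array([0.4495, 0.0344]), 0.0748, array([0.0251, 0.0252]))
```

```bash
python3 -m handwheel '{"deltas": [[0.5,0,0.03,0.8,0],[0.5,0,0,0.8,0],[0.5,0,0,0.8,0],[0.5,0,0,0.44,0],[0.5,0,0,0,0],[-1,0,0,0,0],[-1,0,0,0,0],[-1,0,0,0,0],[-1,0,0,0,0],[-1,0,0,0,0],[-1,0,0,-0.5,0],[-1,0,0,-1,0],[-1,0,0,-1,0],[-1,0,0,-1,0],[-1,0,0,0,0],[-1,0,0,0,0]]}'
python3 -c "
from h import *
go(*base(.046,-.034),.244,-6.7)
"
```

```text
clock: 12.18
tcp_pos: [0.4488, 0.0351, 0.2438]
orientation: [-0.0, 0.749, 0.662, -0.0]
wrist_force: [-0.0, 0.5, -0.9]
finger_gap: 0.0235
grip_force: 49.1
t 12.18 tcp [0.4488 0.0351 0.2438] yaw -7.04 zdown -1.0 gap 0.0235 F [-0.   0.5 -0.9] j [-0.1   0.1  -0.37  1.1   0.    1.59]
target [ 0.5591 -0.3482  0.244 ] shift [-9.17  3.91 -0.01] roll -0.03 shift after roll [-9.2   3.86 -0.01]
```

```bash
python3 -m handwheel '{"deltas": [[-1,-0.9,0.38,0,0.03],[-1,-0.9,0.38,0,0],[-1,-0.9,0.38,0,0],[-1,-0.9,0.38,0,0],[-1,-0.9,0.38,0,0],[-1,-0.9,0.38,0,0],[-1,-0.9,0.38,0,0],[-1,-0.9,0.38,0,0],[-1,-0.9,0.38,0,0],[-1,-0.9,0.38,0,0],[-1,-0.2,0.08,0,0],[-1,0,0,0,0],[-1,0,0,0,0],[-1,0,0,0,0]]}'
python3 -c "
from h import *
go(*base(.046,-.034),.1414,-6.7)
"
```

```text
clock: 13.92
tcp_pos: [0.5562, -0.3485, 0.2444]
orientation: [-0.0, 0.751, 0.661, 0.0]
wrist_force: [-0.5, 0.4, -0.9]
finger_gap: 0.0239
grip_force: 49.2
t 13.93 tcp [ 0.5562 -0.3485  0.2444] yaw -7.27 zdown -1.0 gap 0.0239 F [-0.5  0.4 -0.9] j [-0.68  0.49  0.17  1.25  0.    1.02]
target [ 0.5591 -0.3482  0.1414] shift [0.01 0.07 2.57] roll -0.06 shift after roll [0.01 0.07 2.57]
```

```bash
python3 -m handwheel '{"deltas": [[-1,0.01,0.07,0.8,0],[-1,0,0,0.8,0],[-1,0,0,0.5,0],[-1,0,0,0.3,0],[-1,0,0,0.16,0],[-1,0,0,0,0],[-1,0,0,0,0],[0.2,0,0,0,0],[0.2,0,0,0,0],[0.2,0,0,0,0],[0.2,0,0,0,0],[0.2,0,0,-0.5,0],[0.2,0,0,-1,0],[0.2,0,0,-1,0],[0.2,0,0,0,0]]}'
python3 -c "
from h import *
go(.4675,-.0570,.22,-6.7)
c=cam('wrist')
P=wworld(c);P[(P[...,2]>.125)]=0
for q in[(.046,.034),(.046,-.034)]:
  p=P.reshape(-1,3);b=base(*q);m=(np.hypot(*(p[:,:2]-b).T)<.025)&(p[:,2]>.107);t=p[m];print('placed top',len(t),((t.min(0)+t.max(0))/2).round(4) if len(t) else 0,np.median(t[:,2]),'want',b)
print(cen(P,(.4675,-.057)))
"
```

```text
clock: 15.8
tcp_pos: [0.5605, -0.3509, 0.2462]
orientation: [0.004, 0.751, 0.66, 0.001]
wrist_force: [0.4, 0.7, 0.5]
finger_gap: 0.0514
grip_force: 0.0
t 15.8 tcp [ 0.5605 -0.3509  0.2462] yaw -7.34 zdown -1.0 gap 0.0514 F [0.4 0.7 0.5] j [-0.68  0.5   0.18  1.25  0.    1.02]
target [ 0.4675 -0.057   0.22  ] shift [ 6.99 -3.25  0.61] roll -0.06 shift after roll [ 7.03 -3.17  0.61]
placed top 911 [ 0.5681 -0.283   0.1108] 0.11143391892351895 want [ 0.56705265 -0.28069905]
placed top 818 [ 0.5595 -0.3509  0.11  ] 0.1112791464249265 want [ 0.55911904 -0.34823466]Traceback (most recent call last):
  File "<string>", line 8, in <module>
    print(cen(P,(.4675,-.057)))
          ~~~^^^^^^^^^^^^^^^^^
  File "h.py", line 35, in cen
    z,t=topof(P,c,r);c=np.array([(t[:,0].min()+t[:,0].max())/2,(t[:,1].min()+t[:,1].max())/2])
        ~~~~~^^^^^^^
  File "h.py", line 15, in topof
    zt=np.percentile(p[:,2],90) ;t=p[abs(p[:,2]-zt)<.005]
    return _quantile_unchecked(
        a, q, axis, out, overwrite_input, method, keepdims, weights)
    return _ureduce(a,
                    func=_quantile_ureduce_func,
    ...<5 lines>...
                    overwrite_input=overwrite_input,
                    method=method)
    r = func(a, **kwargs)
    result = _quantile(arr,
                       quantiles=q,
    ...<2 lines>...
                       out=out,
                       weights=wgt)
    slices_having_nans = np.isnan(arr[-1, ...])
                                  ~~~^^^^^^^^^
IndexError: index -1 is out of bounds for axis 0 with size 0
```

```bash
python3 -m handwheel '{"deltas": [[0.5,0,0,0,-0.06],[0.5,0.88,-0.4,0,0],[0.5,0.88,-0.4,0,0],[0.5,0.88,-0.4,0,0],[0.5,0.88,-0.4,0.1,0],[0.5,0.88,-0.4,0.1,0],[0.5,0.88,-0.4,0.1,0],[0.5,0.88,-0.4,0.1,0],[0.5,0.88,-0.39,0.2,0],[0.5,0,0,0,0],[0.5,0,0,0,0],[0.5,0,0,0,0]]}'
python3 -c "
from h import *
c=cam('wrist');P=wworld(c);t=cen(P,(.4668,-.056));print(t);go(*t[0],.104,-6.7)
"
```

```text
clock: 17.35
tcp_pos: [0.4658, -0.0558, 0.2177]
orientation: [0.0, 0.748, 0.664, -0.0]
wrist_force: [-0.2, -0.5, -0.1]
finger_gap: 0.0642
grip_force: 0.0
(array([ 0.4667, -0.0561]), 0.0749, array([0.0255, 0.0254]))
t 17.4 tcp [ 0.4658 -0.0559  0.2178] yaw -6.82 zdown -1.0 gap 0.0642 F [-0.9  0.   0.4] j [-0.29  0.16 -0.37  1.04 -0.    1.4 ]
target [ 0.4667 -0.0561  0.104 ] shift [-0.    0.02  2.84] roll -0.01 shift after roll [-0.    0.02  2.84]
```

```bash
python3 -m handwheel '{"deltas": [[0.5,0,0.02,0.8,0],[0.5,0,0,0.8,0],[0.5,0,0,0.8,0],[0.5,0,0,0.44,0],[0.5,0,0,0,0],[-1,0,0,0,0],[-1,0,0,0,0],[-1,0,0,0,0],[-1,0,0,0,0],[-1,0,0,0,0],[-1,0,0,-0.5,0],[-1,0,0,-1,0],[-1,0,0,-1,0],[-1,0,0,-1,0],[-1,0,0,0,0],[-1,0,0,0,0]]}'
python3 -c "
from h import *
go(*base(-.046,0),.244,-6.7)
"
```

```text
clock: 19.4
tcp_pos: [0.4659, -0.055, 0.2438]
orientation: [-0.0, 0.747, 0.664, -0.0]
wrist_force: [0.3, -0.7, -0.5]
finger_gap: 0.0239
grip_force: 49.1
t 19.4 tcp [ 0.4659 -0.055   0.2438] yaw -6.74 zdown -1.0 gap 0.0239 F [ 0.3 -0.7 -0.5] j [-0.29  0.14 -0.33  1.1   0.    1.4 ]
target [ 0.4717 -0.3037  0.244 ] shift [-6.16  0.88 -0.01] roll -0.0 shift after roll [-6.16  0.87 -0.01]
```

```bash
python3 -m handwheel '{"deltas": [[-1,-0.88,0.126,0,0],[-1,-0.88,0.126,0,0],[-1,-0.88,0.126,0,0],[-1,-0.88,0.126,0,0],[-1,-0.88,0.126,0,0],[-1,-0.88,0.126,0,0],[-1,-0.88,0.126,0,0],[-1,0,0,0,0],[-1,0,0,0,0],[-1,0,0,0,0],[-1,0,0,0.8,0],[-1,0,0,0.8,0]]}'
python3 -c "
from h import *
go(*base(-.046,0),.1414,-6.7)
"
```

```text
clock: 20.9
tcp_pos: [0.4727, -0.3031, 0.1801]
orientation: [0.001, 0.747, 0.665, 0.0]
wrist_force: [1.4, 0.3, -1.2]
finger_gap: 0.0243
grip_force: 49.1
t 20.9 tcp [ 0.4727 -0.3031  0.1801] yaw -6.66 zdown -1.0 gap 0.0243 F [ 1.4  0.3 -1.2] j [-0.71  0.35 -0.21  1.01  0.    0.97]
target [ 0.4717 -0.3037  0.1414] shift [-0.02 -0.02  0.97] roll 0.0 shift after roll [-0.02 -0.02  0.97]
```

```bash
python3 -m handwheel '{"deltas": [[-1,-0.01,-0.01,0.5,0],[-1,0,0,0.3,0],[-1,0,0,0.16,0],[-1,0,0,0,0],[-1,0,0,0,0],[0.2,0,0,0,0],[0.2,0,0,0,0],[0.2,0,0,0,0],[0.2,0,0,0,0],[0.2,0,0,-0.5,0],[0.2,0,0,-1,0],[0.2,0,0,-1,0],[0.2,0.5,0,-1,0],[0.2,1,0,0,0],[0.2,1,0,0,0],[0.2,1,0,0,0],[0.2,0,0,0,0],[0.2,0,0,0,0]]}'
python3 -c "
from h import *
st();c=cam('wrist')
cv2.imwrite('pics/w3.png',c['frame'][:,:,::-1])
P=wworld(c)
p=P.reshape(-1,3);p=p[(p[:,2]<.125)]
for q in[(.046,.034),(.046,-.034),(-.046,0)]:
  b=base(*q);m=(np.hypot(*(p[:,:2]-b).T)<.025)&(p[:,2]>.107);t=p[m];print('placed top',len(t),((t.min(0)+t.max(0))/2).round(4) if len(t) else 0,np.median(t[:,2]),'want',b.round(4))
p=p[np.all(abs(p[:,:2]-BC)<.14,1)]
for a,b in[(.0405,.044),(.025,.044)]:
    t=p[(p[:,2]>a)&(p[:,2]<b)];r=cv2.minAreaRect(t[:,:2].astype(np.float32));print(len(t),np.round(r[0],4),np.round(r[1],4),r[2])
"
```

```text
clock: 23.15
tcp_pos: [0.4884, -0.1655, 0.282]
orientation: [0.0, 0.747, 0.664, -0.0]
wrist_force: [0.2, -0.4, 0.1]
finger_gap: 0.0512
grip_force: 0.0
t 23.15 tcp [ 0.4884 -0.1655  0.282 ] yaw -6.72 zdown -1.0 gap 0.0512 F [ 0.2 -0.4  0.1] j [-0.48  0.21 -0.15  1.21 -0.    1.21]
placed top 0 0 nan want [ 0.5671 -0.2807]
placed top 0 0 nan want [ 0.5591 -0.3482]
placed top 342 [ 0.4723 -0.3056  0.1101] 0.11111014838045516 want [ 0.4717 -0.3037]
5148 [ 0.5177 -0.3087] [0.1316 0.1511] 83.28060913085938
10895 [ 0.5171 -0.3081] [0.1701 0.1904] 82.97689056396484
  return _methods._mean(a, axis=axis, dtype=dtype,
  ret = ret.dtype.type(ret / rcount)
```

View pics/w3.png

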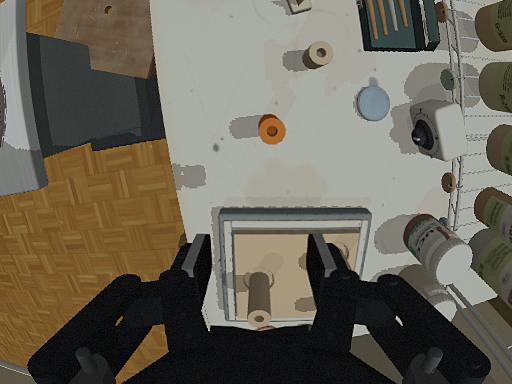

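The base is now fully seen at the right sizes, 170x190 and 131x151 mm. The front prop stands in its pocket at (258,300). Next is the shelf.

```bash
sed -i 's/^YB=.*/YB=-6.85;BC=np.array([.5174,-.3084])/' h.py
python3 -m handwheel '{"deltas": [[1,0.94,-0.2,0,0],[1,0.94,-0.2,0,0],[1,0.94,-0.2,0,0],[1,0.94,-0.2,0,0],[1,0.94,-0.2,0,0],[1,0.94,-0.2,0,0],[1,0.94,-0.2,0,0],[1,0.94,-0.2,0,0],[1,0.94,-0.2,0,0],[1,0.94,-0.2,0,0],[1,0.94,-0.1,0,0],[1,0,0,0,-0.3],[1,0,0,0,0],[1,0,0,0,0]]}'
python3 -c "
from h import *
c=cam('wrist')
cv2.imwrite('pics/w4.png',c['frame'][:,:,::-1])
p=wworld(c).reshape(-1,3);p=p[np.all(abs(p[:,:2]-(.458,.338))<.095,1)]
t=p[(p[:,2]>.0105)&(p[:,2]<.02)];r=cv2.minAreaRect(t[:,:2].astype(np.float32));print(len(t),np.round(r[0],4),np.round(r[1],4),r[2],np.median(t[:,2]))
C=np.array(r[0]);go(*C,.2)
# mask per rect frame: occupied occupancy across notch
a=np.radians(r[2]);q=(t[:,:2]-C)@np.array([[np.cos(a),-np.sin(a)],[np.sin(a),np.cos(a)]])
w=q[abs(q[:,0])<.01];v=q[abs(q[:,1])<.01];print('u-slice',np.ptp(w[:,1]),w[:,1].min(),w[:,1].max(),'v-slice',v[:,0].min(),v[:,0].max())
"
```

```text
clock: 24.95
tcp_pos: [0.4539, 0.2545, 0.2818]
orientation: [-0.0, 0.731, 0.683, -0.0]
wrist_force: [-0.0, -0.2, -0.7]
finger_gap: 0.0852
grip_force: 0.0
9198 [0.4576 0.3396] [0.1304 0.1103] 85.89522552490234 0.013623865491561166
t 25.0 tcp [0.4539 0.2545 0.2818] yaw -3.87 zdown -1.0 gap 0.0855 F [-0.3 -0.7  0.2] j [ 0.36  0.22 -0.14  1.22 -0.    2.  ]
target [0.4576 0.3396 0.2   ] shift [ 2.13 -0.05  2.05] roll 0 shift after roll [ 2.13 -0.05  2.05]
u-slice 0.05969218649502424 -0.029614448948672434 0.030077737546351808 v-slice -0.06519915095098441 0.06419736379866861
```

View pics/w4.png

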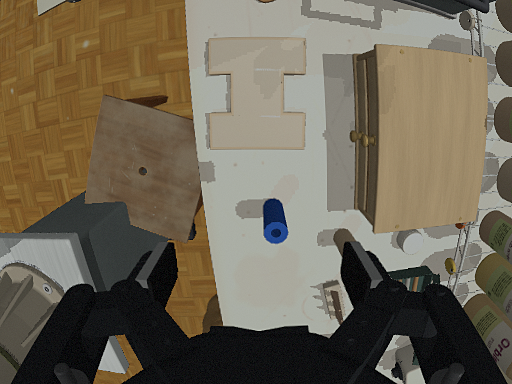

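The shelf shows at (257,93), with its notches left and right at (220,93) and (295,93). Its size is 130.4x110.3 mm, its top is at 13.6 mm and the waist is 59.7 mm. Next I check where the fingertips are at different openings.

```bash
cat >> h.py <<'E'
def tips():
    c=cam('wrist');p=wworld(c).reshape(-1,3);s,M,w=st();q=(p-s['tcp_pos'])@M
    m=(c['depth'].reshape(-1)>0)&(abs(q[:,0])<.02)&(abs(q[:,1])<.07)&(q[:,2]<.1)&(q[:,2]>.03)
    for sg in(1,-1): k=q[m&(q[:,1]*sg>0)]; print('tip reach',np.percentile(k[:,2],[50,98,100]).round(4),'y',np.percentile(k[:,1],[1,99]).round(4))
E
python3 -m handwheel '{"deltas": [[0.55,1,-0.025,0.5,0.02],[0.55,1.0,-0.025,0.5,0],[0.55,0.13,0,0.5,0],[0.55,0,0,0.55,0],[0.55,0,0,0,0],[0.55,0,0,0,0]]}'
python3 -c "
from h import *
tips();go(.4576,.3396,.072,-4.1)"
python3 -m handwheel '{"deltas": [[1,0,0,0,0],[1,0,0,0,0],[1,0,0,0,0]]}'
python3 -c "
from h import *
tips();go(.4576,.3396,.072,-4.1)"
```

```text
clock: 25.75
tcp_pos: [0.4577, 0.3401, 0.2008]
orientation: [0.0, 0.731, 0.682, 0.0]
wrist_force: [0.1, -0.7, 0.8]
finger_gap: 0.0663
grip_force: 0.0
t 25.8 tcp [0.4579 0.3403 0.2011] yaw -4.0 zdown -1.0 gap 0.066 F [-0.3 -0.3  0.8] j [ 0.5   0.35 -0.15  1.06  0.    2.14]
tip reach [0.0452 0.064  0.0672] y [0.0328 0.0464]
tip reach [0.0452 0.0644 0.0669] y [-0.0462 -0.0326]
t 25.8 tcp [0.4579 0.3403 0.2011] yaw -4.0 zdown -1.0 gap 0.066 F [-0.3 -0.3  0.8] j [ 0.5   0.35 -0.15  1.06  0.    2.14]
target [0.4576 0.3396 0.072 ] shift [-0.02 -0.01  3.23] roll 0.01 shift after roll [-0.02 -0.01  3.23]
clock: 26.18
tcp_pos: [0.4573, 0.3404, 0.2003]
orientation: [0.0, 0.731, 0.682, 0.0]
wrist_force: [-0.6, -0.6, -2.0]
finger_gap: 0.0854
grip_force: 0.0
t 26.23 tcp [0.4573 0.3405 0.2001] yaw -3.95 zdown -1.0 gap 0.0853 F [ 1.  -0.  -0.8] j [ 0.5   0.35 -0.16  1.06  0.    2.14]
tip reach [0.0419 0.0583 0.0603] y [0.0425 0.0564]
tip reach [0.042  0.0581 0.0611] y [-0.0556 -0.0418]
t 26.23 tcp [0.4573 0.3405 0.2001] yaw -3.95 zdown -1.0 gap 0.0853 F [ 1.  -0.  -0.8] j [ 0.5   0.35 -0.16  1.06  0.    2.14]
target [0.4576 0.3396 0.072 ] shift [-0.02  0.01  3.2 ] roll 0.02 shift after roll [-0.02  0.01  3.2 ]
```

```bash
python3 -m handwheel '{"deltas": [[0.7,-0.02,0.01,0.9,0.01],[0.7,0,0,0.9,0],[0.7,0,0,0.8,0],[0.7,0,0,0.4,0],[0.7,0,0,0.21,0],[0.7,0,0,0,0],[0.7,0,0,0,0]]}' 90
python3 -c "
from h import *
go(.4576,.3396,.071,-4.1)"
```

```text
clock: 27.1
tcp_pos: [0.4583, 0.3401, 0.0726]
orientation: [0.0, 0.732, 0.682, 0.001]
wrist_force: [0.0, -0.5, 0.1]
finger_gap: 0.0722
grip_force: 0.0
t 27.1 tcp [0.4583 0.3401 0.0726] yaw -4.04 zdown -1.0 gap 0.0722 F [ 0.  -0.5  0.1] j [ 0.5   0.48 -0.32  0.77  0.    2.14]
target [0.4576 0.3396 0.071 ] shift [-0.01 -0.02  0.04] roll 0.01 shift after roll [-0.01 -0.02  0.04]
```

```bash
python3 -m handwheel '{"deltas": [[-1,-0.01,-0.02,0.03,0.01],[-1,0,0,0,0],[-1,0,0,0,0],[-1,0,0,0,0],[-1,0,0,0,0],[-1,0,0,0,0]]}' 90
python3 -c "
from h import *
go(.4576,.3396,.071,-4.1)"
python3 -m handwheel '{"deltas": [[-1,0,0,-0.3,0],[-1,0,0,-0.7,0],[-1,0,0,-0.9,0],[-1,0,0,-0.9,0],[-1,0,0,-0.9,0],[-1,0,0,-0.8,0],[-1,0,0,0,0],[-1,0,0,0,0],[-1,0,0,0,0]]}'
python3 -c "
from h import *
go(.4576,.3396,.25,-4.1)"
```

```text
clock: 27.85
tcp_pos: [0.4577, 0.3398, 0.0724]
orientation: [0.0, 0.732, 0.681, 0.002]
wrist_force: [-1.3, -0.7, 8.9]
finger_gap: 0.0572
grip_force: 95.5
t 27.85 tcp [0.4577 0.3398 0.0724] yaw -4.14 zdown -1.0 gap 0.0572 F [-1.3 -0.7  8.9] j [ 0.5   0.47 -0.32  0.77  0.    2.14]
target [0.4576 0.3396 0.071 ] shift [-0.   -0.    0.04] roll -0.0 shift after roll [-0.   -0.    0.04]
clock: 28.98
tcp_pos: [0.4559, 0.3388, 0.2484]
orientation: [-0.0, 0.732, 0.681, -0.002]
wrist_force: [-0.5, 0.5, -2.8]
finger_gap: 0.0574
grip_force: 97.3
t 28.98 tcp [0.4559 0.3388 0.2484] yaw -4.15 zdown -1.0 gap 0.0574 F [-0.5  0.5 -2.8] j [ 0.5   0.32 -0.08  1.17  0.    2.14]
target [0.4576 0.3396 0.25  ] shift [ 0.02  0.04 -0.04] roll -0.0 shift after roll [ 0.02  0.04 -0.04]
```

```bash
python3 -m handwheel '{"deltas": [[-1,0,0,0,-0.5],[-1,0,0,0,-0.97],[-1,0,0,0,-0.97],[-1,0,0,0,-0.97],[-1,0,0,0,-0.97],[-1,0,0,0,-0.97],[-1,0,0,0,-0.97],[-1,0,0,0,-0.97],[-1,0,0,0,-0.97],[-1,0,0,0,-0.5],[-1,0,0,0,0],[-1,0,0,0,0]]}'
python3 -c "
from h import *
go(*BC,.25,90+YB)"
```

```text
clock: 30.48
tcp_pos: [0.4564, 0.3391, 0.2495]
orientation: [-0.001, 0.058, 0.998, -0.0]
wrist_force: [-0.2, -0.5, -2.3]
finger_gap: 0.0575
grip_force: 97.2
t 30.48 tcp [0.4564 0.3391 0.2495] yaw 83.37 zdown -1.0 gap 0.0575 F [-0.2 -0.5 -2.3] j [ 0.5   0.32 -0.08  1.17  0.    0.61]
target [ 0.5174 -0.3084  0.25  ] shift [ -3.38 -15.9   -0.  ] roll 0.02 shift after roll [ -3.44 -15.89  -0.  ]
```

```bash
python3 -m handwheel '{"deltas": [[-1,-0.1,-0.4,0,0.02],[-1,-0.17,-0.8,0,0],[-1,-0.2,-0.95,0,0],[-1,-0.2,-0.95,0,0],[-1,-0.2,-0.95,0,0],[-1,-0.2,-0.95,0,0],[-1,-0.2,-0.95,0,0],[-1,-0.2,-0.95,0,0],[-1,-0.2,-0.95,0,0],[-1,-0.2,-0.95,0,0],[-1,-0.2,-0.95,0,0],[-1,-0.2,-0.95,0,0],[-1,-0.2,-0.95,0,0],[-1,-0.2,-0.95,0,0],[-1,-0.2,-0.95,0,0],[-1,-0.2,-0.95,0,0],[-1,-0.2,-0.8,0,0],[-1,-0.17,-0.4,0,0],[-1,-0.1,-0.2,0,0],[-1,0,0,0,0]]}'
python3 -m handwheel '{"deltas": [[-1,0,0,0,0],[-1,0,0,0,0],[-1,0,0,0,0],[-1,0,0,0,0]]}'
python3 -c "
from h import *
go(*BC,.2,90+YB)
c=cam('wrist');cv2.imwrite('pics/w5.png',c['frame'][:,:,::-1])
p=wworld(c).reshape(-1,3);p=p[np.all(abs(p[:,:2]-BC)<.12,1)]
t=p[(p[:,2]>.18)&(p[:,2]<.2)];k=np.c_[t[:,:2]-BC,np.ones(len(t))]
f=np.linalg.lstsq(k,t[:,2],rcond=None)[0];e=abs(t[:,2]-k@f)<.002;f=np.linalg.lstsq(k[e],t[e,2],rcond=None)[0]
r=cv2.minAreaRect(t[e][:,:2].astype(np.float32));print('shelf top plane (slopes,z)',f.round(4),e.sum(),r)
c=cam('top');p=world(c).reshape(-1,3);p=p[np.all(abs(p[:,:2]-BC)<.13,1)];t=p[(p[:,2]>.17)&(p[:,2]<.21)];print('top view',cv2.minAreaRect(t[:,:2].astype(np.float32)),len(t),np.median(t[:,2]))
"
```

```text
clock: 32.98
tcp_pos: [0.5227, -0.3087, 0.2501]
orientation: [-0.0, 0.059, 0.998, 0.0]
wrist_force: [0.9, 0.1, -3.7]
finger_gap: 0.0571
grip_force: 97.2
clock: 33.48
tcp_pos: [0.5227, -0.3086, 0.2504]
orientation: [0.0, 0.059, 0.998, 0.0]
wrist_force: [-0.3, 0.6, -2.7]
finger_gap: 0.0574
grip_force: 97.2
t 33.48 tcp [ 0.5227 -0.3086  0.2504] yaw 83.28 zdown -1.0 gap 0.0574 F [-0.3  0.6 -2.7] j [-0.67  0.39  0.03  1.21  0.   -0.55]
target [ 0.5174 -0.3084  0.2   ] shift [ 0.13 -0.01  1.26] roll 0.01 shift after roll [ 0.13 -0.01  1.26]
shelf top plane (slopes,z) [ 0.0012 -0.0015  0.1915] 33425 ((0.5175737738609314, -0.3073940873146057), (0.11009892076253891, 0.11766701936721802), 83.33261108398438)
top view ((0.523711621761322, -0.3110519051551819), (0.11199410259723663, 0.13092809915542603), 83.41224670410156) 2040 0.19334014325692028
```

View pics/w5.png

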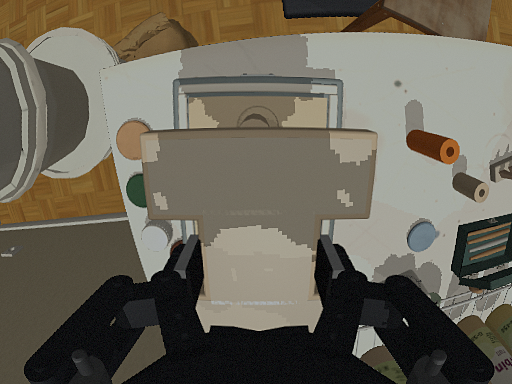

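The wrist view shows the shelf level at (255,215) with its front edge at row 130 and the front prop at (257,118). It sits 6 mm too far back and needs 0.15 units in tool x.

```bash
python3 -m handwheel '{"deltas": [[-1,0.15,-0.01,0,0.01],[-1,0,0,0.4,0],[-1,0,0,0.5,0],[-1,0,0,0.4,0],[-1,0,0,0.15,0],[-1,0,0,0.05,0],[-1,0,0,0,0],[-1,0,0,0,0],[-1,0,0,0,0]]}'
python3 -c "
from h import *
go(*BC,.1848,90+YB)
c=cam('wrist')
p=wworld(c).reshape(-1,3);p=p[np.all(abs(p[:,:2]-BC)<.12,1)]
t=p[(p[:,2]>.12)&(p[:,2]<.14)];k=np.c_[t[:,:2]-BC,np.ones(len(t))]
f=np.linalg.lstsq(k,t[:,2],rcond=None)[0];e=abs(t[:,2]-k@f)<.002;f=np.linalg.lstsq(k[e],t[e,2],rcond=None)[0]
a=np.radians(YB);q=(t[e][:,:2]-BC)@np.array([[np.cos(a),-np.sin(a)],[np.sin(a),np.cos(a)]]);print('plane',f.round(4),'base-frame min',q.min(0),'max',q.max(0))
"
```

```text
clock: 34.7
tcp_pos: [0.5169, -0.3088, 0.1908]
orientation: [0.0, 0.06, 0.998, -0.0]
wrist_force: [0.4, -0.6, -2.2]
finger_gap: 0.0572
grip_force: 97.2
t 34.7 tcp [ 0.5169 -0.3088  0.1908] yaw 83.16 zdown -1.0 gap 0.0572 F [ 0.4 -0.6 -2.2] j [-0.67  0.42 -0.08  1.07  0.   -0.55]
target [ 0.5174 -0.3084  0.1848] shift [-0.01  0.01  0.15] roll 0.0 shift after roll [-0.01  0.01  0.15]
plane [ 0.0018 -0.002   0.1319] base-frame min [-0.06455325 -0.05497375] max [0.05298389 0.05528194]
```

```bash
python3 -m handwheel '{"deltas": [[-1,0,0,0.03,0],[-1,0,0,0.03,0],[-1,0,0,0.02,0],[-1,0,0,0.02,0],[-1,0,0,0.02,0],[-1,0,0,0.01,0],[-1,0,0,0,0],[-1,0,0,0,0]]}'
python3 -c "
from h import *
go(*BC,.1848,90+YB)"
```

```text
clock: 35.75
tcp_pos: [0.5167, -0.3086, 0.1851]
orientation: [0.0, 0.06, 0.998, 0.0]
wrist_force: [0.4, 0.3, -3.2]
finger_gap: 0.0578
grip_force: 97.2
t 35.75 tcp [ 0.5167 -0.3086  0.1851] yaw 83.15 zdown -1.0 gap 0.0578 F [ 0.4  0.3 -3.2] j [-0.67  0.42 -0.09  1.06  0.   -0.55]
target [ 0.5174 -0.3084  0.1848] shift [-0.02  0.01  0.01] roll 0.0 shift after roll [-0.02  0.01  0.01]
```

Still hanging, with no contact yet. I'll lower it in small steps.

```bash
for i in 1 2; do python3 -m handwheel '{"deltas": [[-1,0,0,0.012,0],[-1,0,0,0,0]]}' | grep -E "tcp|wrist"; done
```

```text
tcp_pos: [0.5167, -0.3086, 0.1846]
wrist_force: [-0.1, -0.6, -2.7]
tcp_pos: [0.5168, -0.3087, 0.1845]
wrist_force: [-0.5, 0.6, 0.5]
```

```bash
python3 -m handwheel '{"deltas": [[-1,0,0,0.01,0],[-1,0,0,0,0]]}' 20 | grep -E "tcp|wrist|grip"; python3 -m handwheel '{"deltas": [[0.6,0,0,0,0],[0.6,0,0,0,0],[0.6,0,0,0,0],[0.6,0,0,0,0],[0.6,0,0,-0.3,0],[0.6,0,0,-0.6,0],[0.6,0,0,-0.9,0],[0.6,0,0,-0.9,0],[0.6,0,0,0,0],[0.6,0,0,0,0]]}' 
python3 -c "
from h import *
st();c=cam('wrist')
p=wworld(c).reshape(-1,3);p=p[np.all(abs(p[:,:2]-BC)<.12,1)]
t=p[(p[:,2]>.115)&(p[:,2]<.14)];k=np.c_[t[:,:2]-BC,np.ones(len(t))]
f=np.linalg.lstsq(k,t[:,2],rcond=None)[0];e=abs(t[:,2]-k@f)<.002;f=np.linalg.lstsq(k[e],t[e,2],rcond=None)[0]
a=np.radians(YB);q=(t[e][:,:2]-BC)@np.array([[np.cos(a),-np.sin(a)],[np.sin(a),np.cos(a)]]);print('plane',f.round(4),'base-frame min',q.min(0),'max',q.max(0),cv2.minAreaRect(t[e][:,:2].astype(np.float32)))
go(.53,.0438,.2,15)
"
```

```text
tcp_pos: [0.5169, -0.3087, 0.1845]
wrist_force: [-2.2, 1.7, 5.8]
grip_force: 98.3
clock: 37.75
tcp_pos: [0.5166, -0.3086, 0.2919]
orientation: [0.0, 0.06, 0.998, -0.0]
wrist_force: [-0.0, -0.0, -0.2]
finger_gap: 0.0683
grip_force: 0.0
t 37.75 tcp [ 0.5166 -0.3086  0.2919] yaw 83.16 zdown -1.0 gap 0.0683 F [-0.  -0.  -0.2] j [-0.67  0.37  0.1   1.3   0.   -0.55]
plane [-0.0003  0.0005  0.1256] base-frame min [-0.06441523 -0.05500974] max [0.06569692 0.05601111] ((0.5180311799049377, -0.3080649673938751), (0.11055461317300797, 0.13024768233299255), 83.4939193725586)
t 37.8 tcp [ 0.5164 -0.3084  0.291 ] yaw 83.15 zdown -1.0 gap 0.0679 F [-0.2 -0.2  0.3] j [-0.67  0.37  0.09  1.3   0.   -0.55]
target [0.53   0.0438 0.2   ] shift [0.71 8.78 2.28] roll 6.82 shift after roll [8.41 2.61 2.28]
```

```bash
python3 -m handwheel '{"deltas": [[0.4,0.05,0.95,0,0],[0.4,0.05,0.95,0,0],[0.4,0.05,0.95,0,0],[0.4,0.05,0.95,0,0],[0.4,0.05,0.95,0,0],[0.4,0.05,0.95,0,0],[0.4,-0.2,0.95,0.1,0],[0.4,0,0.5,0.1,0],[0.4,0,0,0.1,0.97],[0.4,0,0,0,0.97],[0.4,0,0,0,0.97],[0.4,0,0,0,0.97],[0.4,0,0,0,0.97],[0.4,0,0,0,0.97],[0.4,0,0,0,0.97],[0.4,0,0,0,0],[0.4,0,0,0,0],[0.4,0,0,0,0]]}' | grep tcp
cat > pk.py <<'E'
from h import *
s,M,w=st();c=cam('wrist')
cv2.imwrite('pics/w6.png',c['frame'][:,:,::-1])
P=wworld(c);p=P.reshape(-1,3);m=np.all(abs(p[:,:2]-(.553,.044))<.045,1)
t=p[m&(p[:,2]>.0115)&(p[:,2]<.017)];r=cv2.minAreaRect(t[:,:2].astype(np.float32));print(len(t),r,np.median(t[:,2]))
k=p[m&(p[:,2]>.008)&(p[:,2]<.075)];print('cones max z',k[:,2].max(),'at',k[k[:,2]>.05].mean(0))
go(*r[0],.2,15)
E
python3 pk.py
```

```text
tcp_pos: [0.5467, -0.0243, 0.2795]
t 40.05 tcp [ 0.5467 -0.0243  0.2795] yaw 15.33 zdown -1.0 gap 0.0595 F [0.8 0.3 0.3] j [-0.19  0.27 -0.08  1.23  0.    1.11]
976 ((0.5525417923927307, 0.043767910450696945), (0.024347838014364243, 0.06536135077476501), 12.129807472229004) 0.013397630420727918
cones max z 0.06250780151436447 at [0.54993512 0.05338409 0.05695839]
t 40.1 tcp [ 0.5467 -0.0243  0.2796] yaw 15.31 zdown -1.0 gap 0.0595 F [ 0.4  0.  -0.6] j [-0.19  0.27 -0.08  1.23  0.    1.11]
target [0.5525 0.0438 0.2   ] shift [1.6  0.59 1.99] roll 0.03 shift after roll [1.61 0.58 1.99]
```

View pics/w6.png

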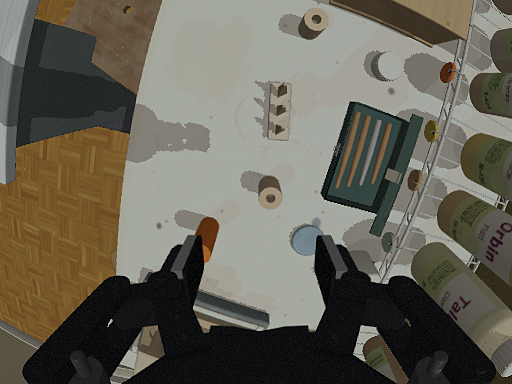

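The pack is at (278,110), centred at (0.5525, 0.0438), with yaw 12° and bar top 13.4 mm. It is clear of the tool box, whose edge is at about column 350.

```bash
python3 -m handwheel '{"deltas": [[0.25,0.8,0.3,0.5,0],[0.25,0.8,0.29,0.5,0],[0.25,0,0,0.5,0.32],[0.25,0,0,0.5,0],[0.25,0,0,0,0],[0.25,0,0,0,0],[0.25,0,0,0,0]]}' 40| grep tcp
python3 -c "
from h import *
tips();go(.5525,.0438,.0755,12.1)
p=wworld(load('wrist')).reshape(-1,3);m=np.all(abs(p[:,:2]-(.553,.044))<.045,1);t=p[m&(p[:,2]>.0115)&(p[:,2]<.017)];print(cv2.minAreaRect(t[:,:2].astype(np.float32)))"
```

```text
tcp_pos: [0.5534, 0.0436, 0.2008]
t 41.02 tcp [0.5533 0.0436 0.2008] yaw 12.05 zdown -1.0 gap 0.0535 F [-0.5  0.  -0.1] j [-0.07  0.33 -0.2   1.05  0.    1.29]
tip reach [0.045  0.0666 0.0693] y [0.0268 0.0405]
tip reach [0.045  0.0663 0.0699] y [-0.0395 -0.0259]
t 41.02 tcp [0.5533 0.0436 0.2008] yaw 12.05 zdown -1.0 gap 0.0535 F [-0.5  0.  -0.1] j [-0.07  0.33 -0.2   1.05  0.    1.29]
target [0.5525 0.0438 0.0755] shift [ 0.01 -0.03  3.13] roll -0.01 shift after roll [ 0.01 -0.03  3.13]
((0.551800012588501, 0.04369373619556427), (0.023389052599668503, 0.0648781955242157), 12.64313793182373)
```

```bash
python3 -m handwheel '{"deltas": [[0.25,0.01,-0.02,0.8,0],[0.25,0,0,0.8,0],[0.25,0,0,0.7,0],[0.25,0,0,0.5,0],[0.25,0,0,0.3,0],[0.25,0,0,0.03,0],[0.25,0,0,0,0],[0.25,0,0,0,0],[-1,0,0,0,0],[-1,0,0,0,0],[-1,0,0,0,0],[-1,0,0,0,0],[-1,0,0,0,0]]}' 40
python3 -c "
from h import *
go(.5525,.0438,.0755,12.1)"
```

```text
clock: 42.65
tcp_pos: [0.5523, 0.044, 0.0751]
orientation: [0.0, 0.629, 0.777, 0.0]
wrist_force: [-0.7, -0.5, 5.2]
finger_gap: 0.0228
grip_force: 40.2
t 42.65 tcp [0.5523 0.044  0.0751] yaw 12.06 zdown -1.0 gap 0.0228 F [-0.7 -0.5  5.2] j [-0.07  0.45 -0.36  0.76  0.    1.29]
target [0.5525 0.0438 0.0755] shift [-0.01  0.   -0.01] roll -0.0 shift after roll [-0.01  0.   -0.01]
```

```bash
python3 -m handwheel '{"deltas": [[-1,0,0,-0.2,0],[-1,0,0,-0.5,0],[-1,0,0,-0.8,0],[-1,0,0,-0.8,0],[-1,0,0,-0.8,0],[-1,0,0,-0.8,0],[-1,0,0,-0.5,0],[-1,0,0,-0.2,0.5],[-1,0,0,0,0.9],[-1,0,0,0,0.49],[-1,0,0,0,0],[-1,0,0,0,0],[-1,0,0,0,0]]}'
python3 -c "
from h import *
go(*base(-.046,0),.258,YB)"
```

```text
clock: 44.28
tcp_pos: [0.5518, 0.044, 0.2585]
orientation: [-0.0, 0.748, 0.664, -0.0]
wrist_force: [-0.2, 0.3, 0.2]
finger_gap: 0.0229
grip_force: 39.5
t 44.27 tcp [0.5518 0.044  0.2585] yaw -6.8 zdown -1.0 gap 0.0229 F [-0.2  0.3  0.2] j [-0.07  0.29 -0.1   1.18  0.    1.62]
target [ 0.4717 -0.3029  0.258 ] shift [-8.85 -0.96  0.01] roll 0.0 shift after roll [-8.85 -0.95  0.01]
```

```bash
python3 -m handwheel '{"deltas": [[-1,-0.3,-0.03,0,0],[-1,-0.6,-0.07,0,0],[-1,-0.85,-0.09,0,0],[-1,-0.85,-0.09,0,0],[-1,-0.85,-0.09,0,0],[-1,-0.85,-0.09,0,0],[-1,-0.85,-0.09,0,0],[-1,-0.85,-0.09,0,0],[-1,-0.85,-0.09,0,0],[-1,-0.85,-0.09,0,0],[-1,-0.65,-0.07,0,0],[-1,-0.4,-0.04,0,0],[-1,-0.1,-0.02,0,0],[-1,0,0,0,0],[-1,0,0,0,0],[-1,0,0,0,0]]}'
python3 -c "
from h import *
go(*base(-.046,0),.2012,YB)
c=cam('wrist');cv2.imwrite('pics/w7.png',c['frame'][:,:,::-1])"
```

```text
clock: 46.28
tcp_pos: [0.4722, -0.3022, 0.2586]
orientation: [-0.0, 0.748, 0.664, 0.0]
wrist_force: [-0.2, 0.8, -0.5]
finger_gap: 0.0234
grip_force: 39.5
t 46.27 tcp [ 0.4722 -0.3022  0.2586] yaw -6.78 zdown -1.0 gap 0.0234 F [-0.2  0.8 -0.5] j [-0.71  0.3  -0.08  1.19  0.    0.98]
target [ 0.4717 -0.3029  0.2012] shift [-0.02 -0.01  1.43] roll 0.01 shift after roll [-0.02 -0.01  1.43]
```

View pics/w7.png

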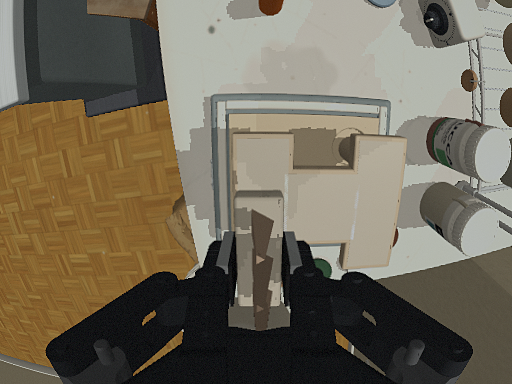

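The pack is upright in the jaws at (260,255), over the shelf's front strip (columns 234–292). I lower it now.

```bash
python3 -m handwheel '{"deltas": [[-1,-0.02,-0.01,0.3,0],[-1,0,0,0.4,0],[-1,0,0,0.3,0],[-1,0,0,0.2,0],[-1,0,0,0.1,0],[-1,0,0,0.04,0],[-1,0,0,0.03,0],[-1,0,0,0,0],[-1,0,0,0,0]]}' | grep -E "tcp|wrist"; for i in 1 2 3; do python3 -m handwheel '{"deltas": [[-1,0,0,0.015,0],[-1,0,0,0,0]]}' | grep -E "tcp|wrist"; done
```

```text
tcp_pos: [0.4716, -0.3038, 0.204]
wrist_force: [0.7, 0.2, -0.7]
tcp_pos: [0.4715, -0.3037, 0.2031]
wrist_force: [-0.6, -0.1, -0.7]
tcp_pos: [0.4714, -0.3037, 0.2024]
wrist_force: [0.1, -0.9, -0.9]
tcp_pos: [0.4714, -0.3037, 0.2018]
wrist_force: [0.2, 0.8, -0.9]
```

```bash
for i in 1 2 3; do python3 -m handwheel '{"deltas": [[-1,0,0,0.01,0],[-1,0,0,0,0]]}' | grep -E "tcp|wrist"; done
```

```text
tcp_pos: [0.4714, -0.3037, 0.2015]
wrist_force: [0.2, 0.4, -0.8]
tcp_pos: [0.4715, -0.3037, 0.2012]
wrist_force: [-1.1, 0.4, -0.9]
tcp_pos: [0.4715, -0.3038, 0.2011]
wrist_force: [-1.4, -0.0, 3.7]
```

```bash
python3 -m handwheel '{"deltas": [[0.1,0,0,0,0],[0.1,0,0,0,0],[0.1,0,0,0,0],[0.1,0,0,0,0],[0.1,0,0,-0.2,0],[0.1,0,0,-0.5,0],[0.1,0,0,-0.8,0],[0.1,0,0,-0.8,0],[0.1,0.5,0,-0.5,0],[0.1,1,0,0,0],[0.1,1,0,0,0],[0.1,1,0,0,0],[0.1,1,0,0,0],[0.1,0,0,0,0],[0.1,0,0,0,0]]}'
python3 -c "
from h import *
st();c=cam('scene');f=c['frame'][:,:,::-1];cv2.imwrite('pics/s8.png',cv2.resize(f[180:330,280:480],(800,600)))
c=cam('wrist');p=wworld(c).reshape(-1,3)
a=np.radians(YB);q=p.copy();q[:,:2]=(p[:,:2]-BC)@np.array([[np.cos(a),-np.sin(a)],[np.sin(a),np.cos(a)]])
m=(abs(q[:,0])<.08)&(abs(q[:,1])<.075)
def rep(n,lo,hi,mm):
  t=q[mm&(q[:,2]>lo)&(q[:,2]<hi)];print(n,len(t),t.min(0).round(4),t.max(0).round(4),cv2.minAreaRect(t[:,:2].astype(np.float32)),np.median(t[:,2]))
rep('shelf',.121,.1295,m);rep('bar',.136,.143,m&(q[:,0]<-.02));rep('cones',.16,.2,m&(q[:,0]<-.02))
c=cam('top');P=world(c)
for x in[(.5577,.1439),(.5648,-.0495)]: print(cen(P,x))
"
```

```text
clock: 50.82
tcp_pos: [0.4931, -0.1251, 0.3132]
orientation: [0.0, 0.748, 0.664, 0.0]
wrist_force: [-0.2, -0.6, -0.3]
finger_gap: 0.0472
grip_force: 0.0
t 50.83 tcp [ 0.4931 -0.1251  0.3132] yaw -6.81 zdown -1.0 gap 0.0472 F [-0.2 -0.6 -0.3] j [-0.41  0.18 -0.1   1.28 -0.    1.28]
shelf 1474 [-0.0646  0.0035  0.121 ] [0.0659 0.0559 0.1295] ((0.0009662434458732605, 0.029943659901618958), (0.050193194299936295, 0.13089598715305328), 88.82444763183594) 0.12544371794992024
bar 217 [-0.0574  0.0174  0.136 ] [-0.0342  0.033   0.1425] ((-0.045798540115356445, 0.02518618293106556), (0.015428642742335796, 0.023237137123942375), 89.60789489746094) 0.13908855515454824Traceback (most recent call last):
  File "<string>", line 9, in <module>
    rep('shelf',.121,.1295,m);rep('bar',.136,.143,m&(q[:,0]<-.02));rep('cones',.16,.2,m&(q[:,0]<-.02))
                                                                   ~~~^^^^^^^^^^^^^^^^^^^^^^^^^^^^^^^^
  File "<string>", line 8, in rep
    t=q[mm&(q[:,2]>lo)&(q[:,2]<hi)];print(n,len(t),t.min(0).round(4),t.max(0).round(4),cv2.minAreaRect(t[:,:2].astype(np.float32)),np.median(t[:,2]))
                                                   ~~~~~^^^
    return umr_minimum(a, axis, None, out, keepdims, initial, where)
ValueError: zero-size array to reduction operation minimum which has no identity
```

View pics/s8.png

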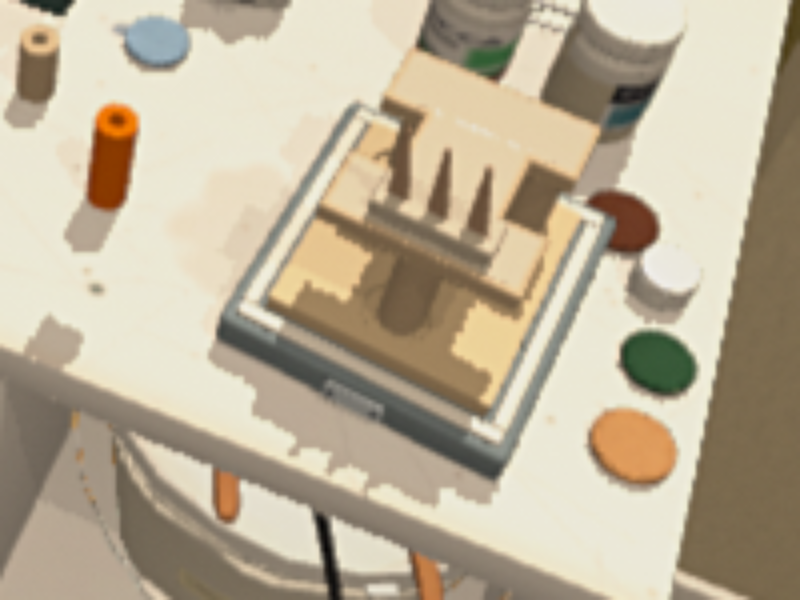

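The crop shows the pack upright at (440,215) on the shelf's front edge, above the front prop at (405,290). The bar is centred at x = -45.8 mm and its left end is at y = +33 mm, both on target.

```bash
python3 -c "
from workcell import hand_in
print(hand_in())"
```

```text
the job is handed in; nothing more can be done
None
```

The kiln base is loaded and handed in at about 51 s of the 136 s allowed. The three tall props are in their pockets, the shelf lies level and centred within about 1 mm, and the cone pack stands upright above the front prop. The short props were never approached, but I did not re-measure them, and the hand-in returned no verdict.

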